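# Set the lamp tripod leg to its mark and close the cam lever while holding it

## Task

Draw the lamp tripod's sliding leg out by its steel crossbar until the bar lines up with the white pointer, and, keeping the bar held there in the gripper, sweep the open cam lever fully shut alongside the leg with the sides of the fingers. The leg springs back in if it is let go, so finish while still holding the bar at the pointer with the lever shut; leave the glassware alone.

Things in the scene. Friction and masses are not known exactly. Their poses are not given: they have to be found in the camera images.
- tripod: Folded lamp tripod fixed in a 12 mm high grey cradle plate. Origin on the bench top below the mouth of the black collar (40 mm across) that the sliding leg comes out of. x runs along the tube away from the leg's end (the leg is drawn out to -x), y level, z up. Tube axis 70 mm up at y = 0. The plate spans y -50 to 70, x -150 to 290 mm; a lug and pin beside the collar rise to 103 mm.
- bar_mid (a point): Round steel bar, 14 mm diameter, across the end of the sliding leg (22 mm thick) and moving with it: along the tripod's y from -181 to +45 mm, 70 mm above the bench, free space around it at negative y. Origin where it crosses the leg's axis (black boss 28 mm across); axes parallel to the tripod's. Lined up when its axis is level with the pointer tip along the tripod's x.
- bar_grip (a point): Point on the crossbar's axis 145 mm to -y of the leg's axis: take the bar here from above, a finger before and one behind. It is outside the open lever, clear while the leg is drawn out; moving along the bar to the leg then brings the fingers' sides against the lever. A firm grip does not slide on the bar; fingers open 2 to 4 mm wider than the bar slide along it and still hold it.
- leg (a joint): How far the leg is drawn out, m: 0 fully in (where it starts), 0.11 at most. A spring draws it back in with 5 to 7 N. The bar lies 35 mm plus this value in front (-x) of the tripod's origin.
- lever (a joint): Angle of the black cam lever, rad: 0 fully shut (parallel to the leg, pointing to the tripod's -x), growing as its free end swings out to -y; starts at 0.42 to 0.55. It turns about an upright pin at x = 0, y = -30 mm of the tripod with friction of about 0.1 N m, stays where it is left, and has a stop at 0.
- lever_tip (a point): Free end of the cam lever, 158 mm from its pin, 93 mm above the bench. The lever is a bar 12 mm wide and 16 mm high (85 to 101 mm above the bench), so it passes just over the crossbar (top at 77 mm). Shut, its outer side lies at y = -36 mm of the tripod.
- mark_tip (a point): Tip of the fixed white pointer that marks the length, 70 mm above the bench, 52 mm to the +y side of the leg's axis, in front of the collar by 66 to 90 mm. The pointer's blade is 4 mm thick along x and its post rises to 75 mm.
- dish: Low open glass dish, 90 mm across, 16 mm high, standing loose on the +y side of the tripod; origin under its centre. Leave alone.
- beaker: Open glass beaker, 80 mm across, 100 mm high, standing loose on the -y side of the tripod, farther off than the lever; origin under its centre. Leave alone.
- vial: Small amber glass jar, 32 mm across, 70 mm high, standing loose on the +y side of the tripod; origin under its centre. Leave alone.

How it is judged:
On the way, in this order (a step that is already met when the one before it is completed fails the run):
1. the leg is drawn out to the pointer and held there by the fingers on the crossbar, the lever still open (x of mark_tip in the frame of bar_mid between -0.006 and 0.006 m and contact force between the fingers and leg above 1.5 N and value of joint lever above 0.33 rad), for 0.2 s.
2. the lever is swept shut with the bar still held at the pointer (x of mark_tip in the frame of bar_mid between -0.006 and 0.006 m and contact force between the fingers and leg above 1.5 N and value of joint lever below 0.07 rad), for 0.2 s.
At the end, for the whole second after the job is handed in: The crossbar's axis is within 6 mm of the pointer's tip along the leg, at rest, held there by the fingers (more than 1.5 N on the bar), and the lever is shut to within 0.07 rad (all of step 2 and velocity of joint leg between -0.01 and 0.01 m/s); the arm keeps its last pose, push and grip.
It fails at once if the lever is moved towards shut (below 0.33 rad) while the bar is more than 14 mm off the pointer (value of joint lever below 0.33 rad and (x of mark_tip in the frame of bar_mid above 0.014 m or x of mark_tip in the frame of bar_mid below -0.014 m)).
It fails at once if the dish is shifted by more than 20 mm (distance of dish from where it was at the start of the episode above 0.02 m).
It fails at once if the beaker is shifted by more than 20 mm (distance of beaker from where it was at the start of the episode above 0.02 m).
It fails at once if the vial is shifted by more than 20 mm (distance of vial from where it was at the start of the episode above 0.02 m).
It also fails if it takes over 42 s, if anything falls off the work surface, if the arm or the gripper's body presses on something with over 40 N, if the wrist force passes 120 N, or if a joint passes its speed limit or range.

## Robot

A 6-joint arm with a two-finger parallel gripper is mounted at the origin on the work surface. World frame = base frame: x ahead of the robot, y to its left, z up, the work surface at z = 0. Lengths are in m, angles in rad, forces in N, time in s.
With the tool pointing down it reaches from about 0.375 to 0.825 m from the base axis. Payload 5.5 kg.
Tool frame: the origin (TCP) lies at the very end of the fingers, on their centre line; the grasp point (between the pads) lies arm.grasp_offset behind it (arm.grasp_offset is the distance from the TCP to the grasp point, in m); z points along the fingers, y is the line along which they close (so a half turn about z gives the same grasp; the last joint's range is limited). The gripper opens to 85 mm and grips with 20 to 120 N. Pads are 22 mm wide; open, the fingers measure 114 mm over their backs; the gripper's body (76 mm by 85 mm) begins 54 mm behind the grasp point. The pads swing forward as they close: fully open they stand 13 mm farther back than shut.
Start: joints at [0, 0.314, -0.047, 1.21, 0, 1.571], TCP at [0.6, -0, 0.231] pointing down, gripper open.
Joint ranges: [-2.67, 2.67], [-0.69, 1.73], [-1.03, 1.25], [-2.08, 2.16], [-1.42, 1.45], [-3.14, 3.14]. Speed limits (rad/s): [2.39, 2.39, 3.01, 3.14, 3.14, 3.14].

## Interface

Orientations are given as a unit quaternion [w, x, y, z].
In Python, from rig import arm gives the robot as it stands. The module is installed in compiled form; this text tells all that it offers.
- The arm moves only by the shell command python3 -m inch 'ROWS'. ROWS is JSON, a list of rows, each an object of numbers: "x", "y", "z": the shift along the tool's x, y, z in units of 500 mm (1.0 is 500 mm); "twist": the turn about the tool's z in units of 120 degrees (1.0 is 120 degrees); "hand": the opening in per cent of the stroke, from 0 (shut) to 100 (fully open). A call has exactly 5 rows; each row shifts and turns the commanded pose from where the row before left it, along the tool's axes as they then stand; what a row does not reach is not made up. A row lasts 1/8 s, in which the tool goes at most 62.5 mm and 10.7 degrees, less where a joint would pass 70% of its speed; a pose out of reach is approached as far as the arm can. A call with a number of a shift or a turn outside -1 to 1 is refused whole. A call with a gripper value outside its range is refused whole. The fingers move at their own pace and stop on an object; the grip force is fixed at half the most. Time passes only in rows, so rows that do not move let the fingers close, or fill a call up. It gives the time, the measured TCP pose, the force, the opening and the grip force at its end, in the units of the state.
- arm.state(): the state, without advancing time (a new reading comes with each control period).
- arm.capture(name): name is "scene" or "side" or "wrist"; returns the picture (480x640x3 uint8, red, green, blue); there is no depth.
- arm.camera_model(name): a dict with "fx", "fy", "cx", "cy" (pixels), "D" ([k1, k2, p1, p2, k3] as OpenCV has them; the pictures are not rectified), "eye" and "rotation" of the camera in the world; the wrist camera has in their place "tool_from_camera" (4x4, takes a point from camera to tool coordinates, whose origin is the TCP and whose axes are the flange's). Camera axes: x right, y up, looking along -z (the intrinsics and any distortion apply to the point x, -y, -z); pixel columns grow to the right and rows downward; lengths in m; the calibration is good to about 2 mm. A picture is of the moment at which its call begins: read the wrist's pose just before it. camera_model takes no time and is no camera call.
- arm.job_done(): hands the job in; it is judged then, once.
The state is a dict: "clock": time; "q": joint angles; "joint_vel": joint speeds; "joint_efforts": joint torques, N m; "eef_pos": TCP position; "eef_rot": TCP orientation; "contact_force": force on the tool from outside, world axes, zero at the start; "moment": the same for the moment, N m; "finger_gap": finger opening in m; "gripper_force": force on a finger pad.
Only numpy, scipy, OpenCV 4.12 (cv2) and the standard library are available. Lean on these libraries where they do the work, as an engineer would, in place of code of your own. Each camera call takes 0.05 s, during which the arm holds its last target. There are 200 camera calls.

## Working session

There is one attempt and no reset: what is moved stays moved. The work goes in short steps, Python scripts to look and compute and a shell command to move; the robot and the scene stay as the last step left them, time stands still between calls to the robot, and variables do not carry over. Pictures are saved under pics/ and viewed, at most 10 in all, crops included, and the job is handed in when it is done.

```bash
mkdir -p pics; python3 - <<'E'
from rig import arm
import cv2,numpy as np
for n in("scene","side"):
    im=arm.capture(n);cv2.imwrite(f"pics/{n}0.png",im[:,:,::-1]);m=arm.camera_model(n);print(n,m)
print(arm.camera_model("wrist"));print(arm.state(),arm.grasp_offset)
E
```

```text
scene {'fx': 612.1216069413717, 'fy': 612.1216069413717, 'cx': 316.2304567081706, 'cy': 233.96931290085448, 'D': array([0.0125997, 0.       , 0.       , 0.       , 0.       ]), 'eye': array([1.21748552, 0.34751837, 0.84571156]), 'rotation': array([0.46301221, 0.18126532, 0.30290254, 0.81302683])}
side {'fx': 516.4366142500104, 'fy': 516.4366142500104, 'cx': 317.92097565902196, 'cy': 234.1110712732757, 'D': array([-0.14418019,  0.        ,  0.        ,  0.        ,  0.        ]), 'eye': array([0.4647625 , 0.88483956, 0.61012768]), 'rotation': array([-0.09357271, -0.04170805,  0.49110938,  0.86505269])}
{'fx': 351.09424849258613, 'fy': 351.09424849258613, 'cx': 317.4705153163316, 'cy': 234.63467028496797, 'D': array([0.01063775, 0.        , 0.        , 0.        , 0.        ]), 'tool_from_camera': array([[ 7.25737344e-04,  9.45298842e-01,  3.26204801e-01,
         8.30425361e-02],
       [ 9.99999584e-01, -8.66449566e-04,  2.86067923e-04,
         1.07040416e-04],
       [ 5.53059684e-04,  3.26204457e-01, -9.45299078e-01,
        -1.42876935e-01],
       [ 0.00000000e+00,  0.00000000e+00,  0.00000000e+00,
         1.00000000e+00]])}
{'clock': 0.1, 'q': array([-1.00991080e-05,  3.14140397e-01, -4.79490126e-02,  1.21020093e+00,
        4.04906186e-06,  1.57080197e+00]), 'joint_vel': array([-1.01361473e-04, -1.59522818e-03,  1.58853847e-03, -1.74974223e-03,
       -9.18897491e-04, -6.06510500e-05]), 'joint_efforts': array([ 9.99693766e-04, -5.40766132e+01,  3.40542591e+01,  1.10156229e-02,
        1.53784813e-04, -8.18082242e-06]), 'eef_pos': array([ 5.99495937e-01, -4.71453962e-06,  2.30542904e-01]), 'eef_rot': array([-5.29645002e-04,  7.07112152e-01,  7.07101016e-01, -5.26779532e-04]), 'contact_force': array([-1.10473561,  0.04956267, -0.55705253]), 'moment': array([0.0333061 , 0.01843057, 0.01644048]), 'gripper_force': 0.0, 'finger_gap': 0.08542393346962016} 0.0187
```

View pics/scene0.png

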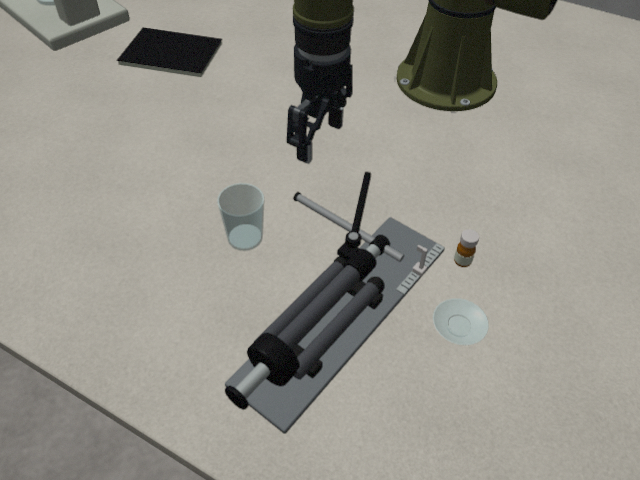

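View pics/side0.png

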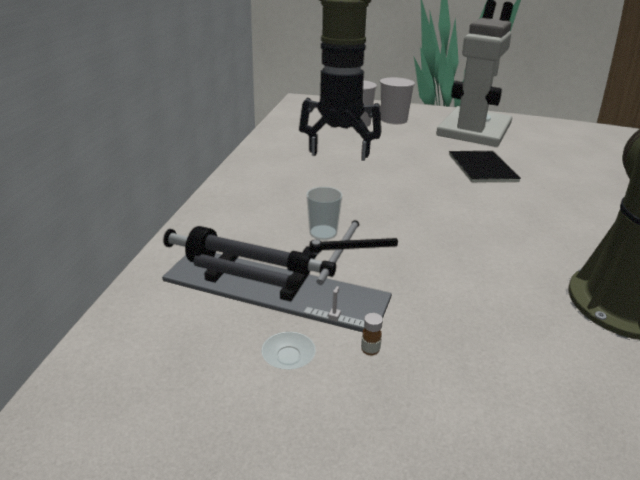

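The scene view shows the bar from (297,196) to (402,257), the lever tip at (366,174), the pointer near (423,250) and the beaker at (243,220). In the side view the pointer is near (336,290) and the lever tip at (396,242). I'll enlarge both around the pointer and bar to get finer pixels.

```bash
cat > h.py <<'E'
import numpy as np,cv2
from rig import arm
from scipy.spatial.transform import Rotation as R
def rot(q): return R.from_quat([q[1],q[2],q[3],q[0]]).as_matrix()
def ray(n,uv,st=None):
    m=arm.camera_model(n);K=np.array([[m["fx"],0,m["cx"]],[0,m["fy"],m["cy"]],[0,0,1]])
    p=cv2.undistortPoints(np.array([[uv]],float),K,np.array(m["D"]))[0,0]
    d=np.array([p[0],-p[1],-1.])
    if n=="wrist":
        T=m["tool_from_camera"];Rt=rot(st["eef_rot"]);return st["eef_pos"]+Rt@T[:3,3],Rt@T[:3,:3]@d
    return m["eye"],rot(m["rotation"])@d
def onz(n,uv,z,st=None):
    e,d=ray(n,uv,st);return e+d*(z-e[2])/d[2]
def two(a,b):
    A=[];B=[]
    for e,d in(a,b):
        d=d/np.linalg.norm(d);P=np.eye(3)-np.outer(d,d);A.append(P);B.append(P@e)
    x=np.linalg.lstsq(np.vstack(A),np.hstack(B),rcond=None)[0]
    return x,[np.linalg.norm(P@x-b) for P,b in zip(A,B)]
E
python3 - <<'E'
from h import *
a=cv2.imread("pics/scene0.png");b=cv2.imread("pics/side0.png")
c=np.vstack([cv2.resize(a[165:275,285:455],(680,440)[:2],interpolation=cv2.INTER_CUBIC)])
cv2.imwrite("pics/c1.png",cv2.resize(a[165:275,285:455],(800,518),interpolation=cv2.INTER_CUBIC))
cv2.imwrite("pics/c2.png",cv2.resize(b[210:335,240:410],(800,588),interpolation=cv2.INTER_CUBIC))
np.set_printoptions(precision=4,suppress=True)
for uv in[(392,219),(443,246),(285,431),(232,385)]:print("plate",onz("scene",uv,.012))
for uv in[(297,196),(402,257)]:print("bar",onz("scene",uv,.07))
print("tip",onz("scene",(366,174),.1),"beaker",onz("scene",(245,238),0))
E
```

```text
plate [0.474  0.0888 0.012 ]
plate [0.4863 0.1957 0.012 ]
plate [0.921  0.1365 0.012 ]
plate [0.9013 0.0309 0.012 ]
bar [ 0.563  -0.0629  0.07  ]
bar [0.5939 0.1578 0.07  ]
tip [0.4779 0.029  0.1   ] beaker [ 0.6451 -0.1246 -0.    ]
```

View pics/c1.png

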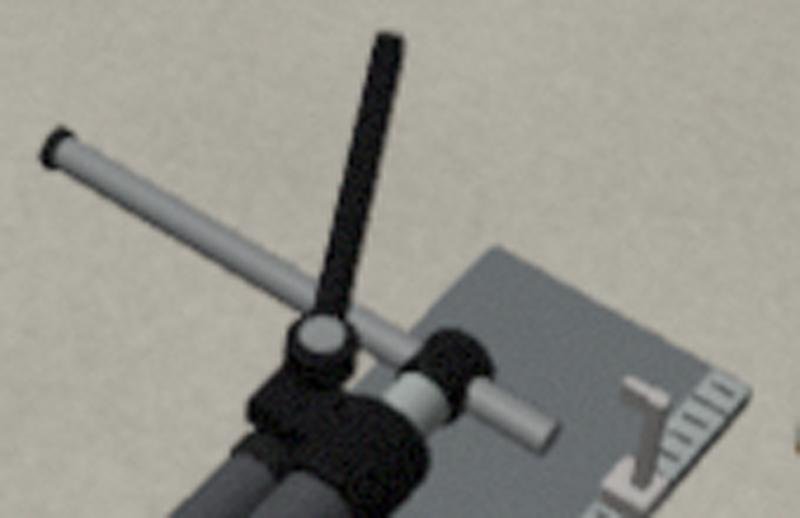

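View pics/c2.png

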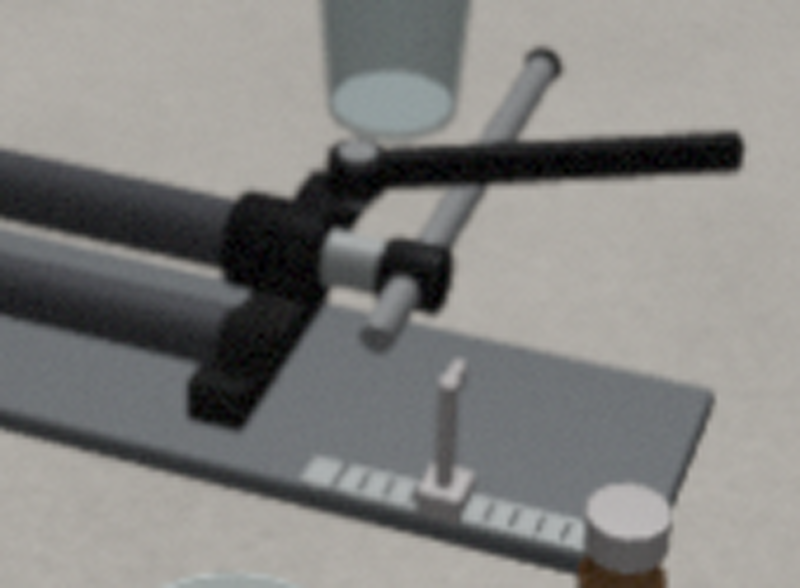

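Crops: in c1 the bar ends are at (57,150) and (545,433), the pointer tip at (630,388) and the lever tip top at (388,38). In c2 they are at (543,62) and (378,335), (457,370) and (738,140). Next I triangulate these.

```bash
python3 - <<'E'
from h import *
np.set_printoptions(precision=4,suppress=True)
s=lambda u,v:ray("scene",(285-.4+u/4.706,165-.4+v/4.709))
t=lambda u,v:ray("side",(240-.4+u/4.706,210-.4+v/4.704))
P={}
for k,a,b in[("barN",(57,150),(543,62)),("barP",(545,433),(378,335)),("mark",(630,388),(457,370)),("levtip",(388,38),(738,140)),("pin",(323,333),(357,150))]:
    P[k],r=two(s(*a),t(*b));print(k,P[k],r)
d=(P["barP"]-P["barN"]);print("len",np.linalg.norm(d));ey=d[:2]/np.linalg.norm(d[:2]);ex=np.array([ey[1],-ey[0]])
for ex in (ex,np.array([.991,-.1346])):
    ex/=np.linalg.norm(ex);ey=np.array([-ex[1],ex[0]])
    bc=(P["barN"][:2]+P["barP"][:2])/2+ey*.068;O=bc+ex*.035
    print("yaw",np.arctan2(ex[1],ex[0]),"bc",bc,"O",O,"grip",bc-.145*ey)
    for k in("mark","levtip","pin"):print(k,(P[k][:2]-O)@ex,(P[k][:2]-O)@ey)
E
```

```text
barN [ 0.5689 -0.0597  0.0737] [np.float64(0.0013847911074736012), np.float64(0.0013847911074731083)]
barP [0.5993 0.1575 0.0729] [np.float64(0.0024279528644136606), np.float64(0.0024279528644135166)]
mark [0.5664 0.1746 0.0744] [np.float64(0.002200309118700923), np.float64(0.0022003091187013523)]
levtip [0.4769 0.0308 0.1005] [np.float64(0.0020802941453787116), np.float64(0.002080294145378957)]
pin [0.6242 0.0814 0.105 ] [np.float64(0.002287218710658706), np.float64(0.002287218710659474)]
len 0.2193522898630671
yaw -0.13901314517145558 bc [0.5935 0.1163] O [0.6282 0.1114] grip [ 0.5734 -0.0273]
mark -0.06991563847209567 0.05405673526770337
levtip -0.13862604859612243 -0.10078369724883546
pin 0.00016086408306745104 -0.030264551795761825
yaw -0.13499632133631392 bc [0.5933 0.1163] O [0.6279 0.1116] grip [ 0.5737 -0.0274]
mark -0.06942507770773691 0.05419600017570371
levtip -0.1387568985830319 -0.10036718630619045
pin 0.0003121566655631501 -0.03040609084081019
```

```bash
python3 -m inch '[{"x":-0.054,"y":-0.052,"z":0,"twist":0,"hand":100},{"x":0,"y":0,"z":0,"twist":0.065,"hand":100},{"x":0,"y":0,"z":0.08,"twist":0,"hand":100},{"x":0,"y":0,"z":0.05,"twist":0,"hand":100},{"x":0,"y":0,"z":0,"twist":0,"hand":100}]'
python3 - <<'E'
from h import *
s=arm.state();im=arm.capture("wrist");cv2.imwrite("pics/w1.png",im[:,:,::-1])
print(s["eef_pos"],rot(s["eef_rot"]).round(4),s["clock"])
E
```

```text
clock: 0.72
eef_pos: [0.5719, -0.0269, 0.164]
eef_rot: [-0.002, 0.754, 0.657, -0.002]
contact_force: [0.6, 0.1, -0.2]
finger_gap: 0.0853
gripper_force: 0.0
[ 0.5719081  -0.02692139  0.16402589] [[ 1.357e-01  9.907e-01 -5.000e-03]
 [ 9.907e-01 -1.357e-01  3.000e-04]
 [-4.000e-04 -4.900e-03 -1.000e+00]] 0.725
```

View pics/w1.png

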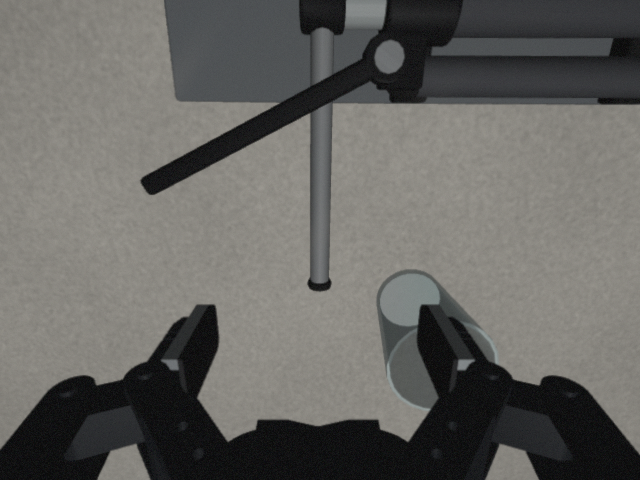

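The wrist view shows the bar along column 320, from the end cap at (319,285) up to the boss, centred between the fingers and parallel to the tool. The lever tip is at (150,187) and the beaker base at (410,302). I'll check the distances before lowering.

```bash
python3 - <<'E'
from h import *
np.set_printoptions(precision=4,suppress=True)
s=arm.state()
print("bk base",onz("wrist",(410,302),0,s),"rim",onz("wrist",(441,365),.1,s))
a=onz("wrist",(319,285),.07,s);b=onz("wrist",(321,40),.07,s);print("bar end",a,b,np.arctan2(-(b-a)[0],(b-a)[1]))
print("tip",onz("wrist",(150,187),.1,s))
E
```

```text
bk base [ 0.6513 -0.1327  0.    ] rim [ 0.6492 -0.126   0.1   ]
bar end [ 0.5689 -0.0663  0.07  ] [0.592  0.0962 0.07  ] -0.14128198248608997
tip [0.4793 0.0274 0.1   ]
```

```bash
python3 -m inch '[{"x":0,"y":0.004,"z":0.07,"twist":0,"hand":100},{"x":0,"y":0,"z":0.08,"twist":0,"hand":100},{"x":0,"y":0,"z":0.074,"twist":0,"hand":100},{"x":0,"y":0,"z":0,"twist":0,"hand":100},{"x":0,"y":0,"z":0,"twist":0,"hand":0}]' && python3 -m inch '[{"x":0,"y":0,"z":0,"twist":0,"hand":0},{"x":0,"y":0,"z":0,"twist":0,"hand":0},{"x":0,"y":0,"z":0,"twist":0,"hand":0},{"x":0,"y":0,"z":0,"twist":0,"hand":0},{"x":0,"y":0,"z":0,"twist":0,"hand":0}]'
```

```text
clock: 1.4
eef_pos: [0.5776, -0.0273, 0.0564]
eef_rot: [0.001, 0.754, 0.657, 0.001]
contact_force: [-0.3, -0.0, 0.8]
finger_gap: 0.0694
gripper_force: 0.0
clock: 2.02
eef_pos: [0.573, -0.0268, 0.0549]
eef_rot: [-0.002, 0.754, 0.657, -0.001]
contact_force: [-9.0, 2.1, 12.2]
finger_gap: 0.0119
gripper_force: 58.4
```

```bash
python3 - <<'E'
from h import *
im=arm.capture("side")[:,:,::-1];cv2.imwrite("pics/s2.png",cv2.resize(im[130:330,230:450],(800,600),interpolation=cv2.INTER_CUBIC))
cv2.imwrite("pics/s2full.png",im)
E
```

```text
(no output)
```

View pics/s2.png

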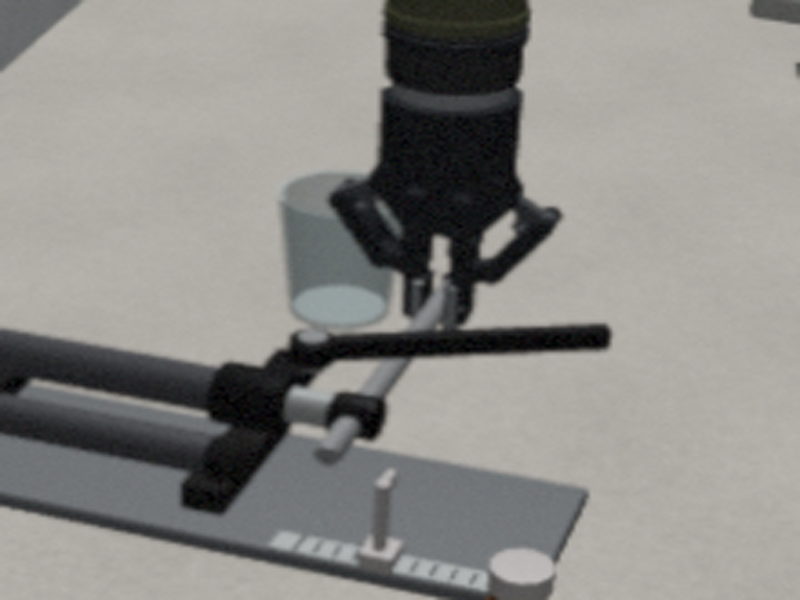

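The side view shows the bar end (445,290) squarely between the pads, with the lever clear below and to the right. Next I draw the leg out about 35 mm.

```bash
python3 -m inch '[{"x":0,"y":-0.02,"z":0,"twist":0,"hand":0},{"x":0,"y":-0.03,"z":0,"twist":0,"hand":0},{"x":0,"y":-0.02,"z":0,"twist":0,"hand":0},{"x":0,"y":0,"z":0,"twist":0,"hand":0},{"x":0,"y":0,"z":0,"twist":0,"hand":0}]'
python3 - <<'E'
from h import *
a=arm.capture("scene")[:,:,::-1];b=arm.capture("side")[:,:,::-1]
cv2.imwrite("pics/a3.png",a)
A=cv2.resize(a[200:275,345:445],(400,300),interpolation=cv2.INTER_CUBIC);B=cv2.resize(b[225:300,285:385],(400,300),interpolation=cv2.INTER_CUBIC)
cv2.imwrite("pics/ab3.png",np.vstack([cv2.resize(np.hstack([A,B]),(800,300))]))
E
```

```text
clock: 2.7
eef_pos: [0.5433, -0.0225, 0.055]
eef_rot: [0.001, 0.754, 0.657, 0.001]
contact_force: [4.8, 1.3, -1.7]
finger_gap: 0.0116
gripper_force: 59.1
```

View pics/ab3.png

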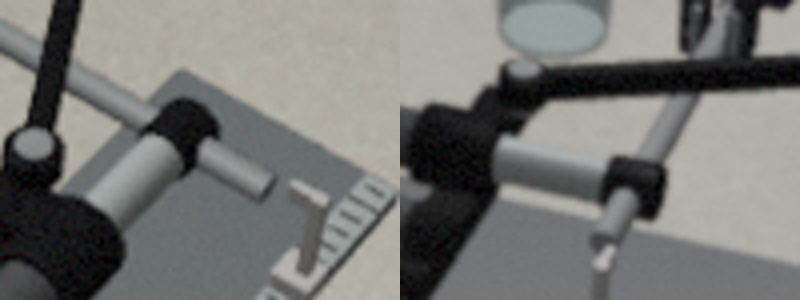

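Left (scene): the bar end is at (263,187), and the pointer tip at (295,190) sits slightly to the outer side of the bar's line. Right (side): the bar end is at (605,237) and the tip at (604,250), again about 2 mm further out. The TCP travelled 30 mm, so I'll draw about 3 mm more.

```bash
python3 -m inch '[{"x":0,"y":-0.006,"z":0,"twist":0,"hand":0},{"x":0,"y":0,"z":0,"twist":0,"hand":0},{"x":0,"y":0,"z":0,"twist":0,"hand":0},{"x":0,"y":0,"z":0,"twist":0,"hand":0},{"x":0,"y":0,"z":0,"twist":0,"hand":0}]'
python3 - <<'E'
from h import *
a=arm.capture("scene")[:,:,::-1];b=arm.capture("side")[:,:,::-1]
A=cv2.resize(a[210:260,380:430],(400,400),interpolation=cv2.INTER_CUBIC);B=cv2.resize(b[255:305,315:365],(400,400),interpolation=cv2.INTER_CUBIC)
cv2.imwrite("pics/ab4.png",np.hstack([A,B]))
E
```

```text
clock: 3.42
eef_pos: [0.5406, -0.0221, 0.055]
eef_rot: [0.001, 0.754, 0.657, 0.001]
contact_force: [5.6, 0.5, -2.7]
finger_gap: 0.0121
gripper_force: 59.3
```

View pics/ab4.png

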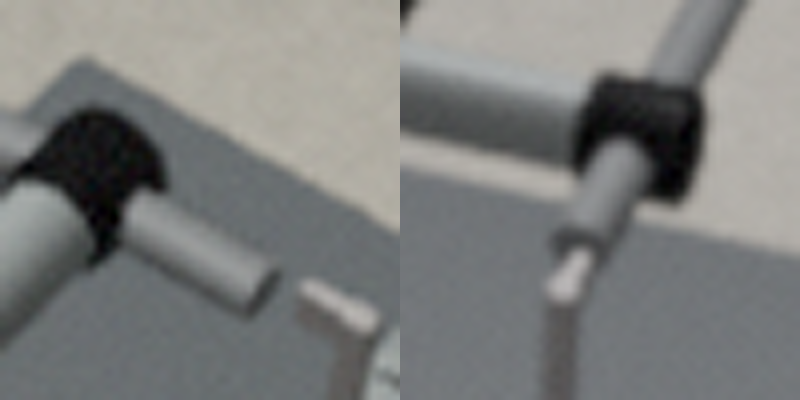

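Both views agree. In the scene crop the bar axis extended to column 301 is at row 313, against the blade tip at about 300. In the side crop it is at column 571 against the tip at 583. Another 2 mm is needed.

Then I loosen to about 17 mm so the fingers slide. The reported gap is 12 mm on the 14 mm bar, so I start with hand 19%. The trailing finger keeps pulling, and the bar will go back by about 1 to 2 mm.

```bash
python3 -m inch '[{"x":0,"y":-0.004,"z":0,"twist":0,"hand":0},{"x":0,"y":0,"z":0,"twist":0,"hand":0},{"x":0,"y":0,"z":0,"twist":0,"hand":0},{"x":0,"y":0,"z":0,"twist":0,"hand":0},{"x":0,"y":0,"z":0,"twist":0,"hand":0}]' && python3 -m inch '[{"x":0,"y":-0.003,"z":0,"twist":0,"hand":19},{"x":0,"y":0,"z":0,"twist":0,"hand":19},{"x":0,"y":0,"z":0,"twist":0,"hand":19},{"x":0,"y":0,"z":0,"twist":0,"hand":19},{"x":0,"y":0,"z":0,"twist":0,"hand":19}]'
```

```text
clock: 4.15
eef_pos: [0.5386, -0.0218, 0.055]
eef_rot: [0.001, 0.754, 0.657, 0.001]
contact_force: [5.2, 1.1, -2.8]
finger_gap: 0.0118
gripper_force: 59.3
clock: 4.78
eef_pos: [0.5372, -0.0216, 0.055]
eef_rot: [0.001, 0.754, 0.657, 0.001]
contact_force: [5.3, 0.7, -2.6]
finger_gap: 0.0163
gripper_force: 2.8
```

```bash
python3 -m inch '[{"x":0.01,"y":0,"z":0,"twist":0,"hand":19},{"x":0.02,"y":0,"z":0,"twist":0,"hand":19},{"x":0.02,"y":0,"z":0,"twist":0,"hand":19},{"x":0.02,"y":0,"z":0,"twist":0,"hand":19},{"x":0.01,"y":0,"z":0,"twist":0,"hand":19}]' && python3 -m inch '[{"x":0.01,"y":0,"z":0,"twist":0,"hand":19},{"x":0.02,"y":0,"z":0,"twist":0,"hand":19},{"x":0.02,"y":0,"z":0,"twist":0,"hand":19},{"x":0.01,"y":0,"z":0,"twist":0,"hand":19},{"x":0,"y":0,"z":0,"twist":0,"hand":19}]'
python3 - <<'E'
from h import *
a=arm.capture("scene")[:,:,::-1];b=arm.capture("side")[:,:,::-1]
A=cv2.resize(a[160:260,335:435],(400,400),interpolation=cv2.INTER_CUBIC);B=cv2.resize(b[225:305,300:380],(400,400),interpolation=cv2.INTER_CUBIC)
cv2.imwrite("pics/ab5.png",np.hstack([A,B]))
E
```

```text
clock: 5.4
eef_pos: [0.5429, 0.0167, 0.0553]
eef_rot: [0.003, 0.754, 0.657, 0.0]
contact_force: [6.2, -5.7, 1.0]
finger_gap: 0.0162
gripper_force: 3.0
clock: 6.02
eef_pos: [0.547, 0.0466, 0.0554]
eef_rot: [0.003, 0.754, 0.657, 0.001]
contact_force: [6.2, -3.8, 1.0]
finger_gap: 0.0162
gripper_force: 2.8
```

View pics/ab5.png

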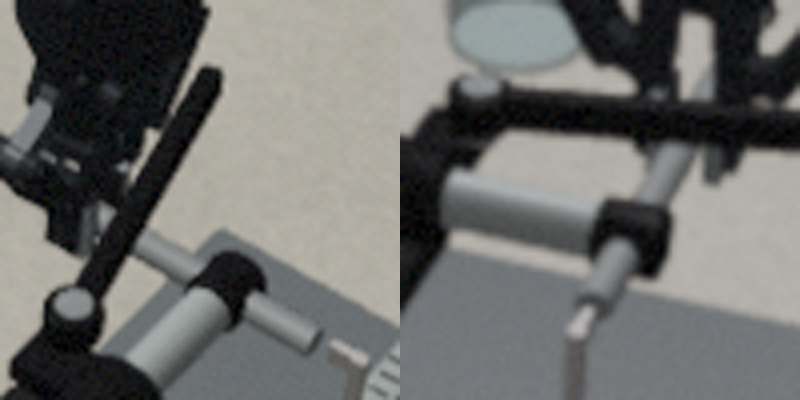

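The lever is being swept, with its tip at (210,75) in the left view, and the bar end still lines up with the pointer to within about 2 mm in both views. About 30 mm of sliding remains, and I'll add 1 mm more pull.

```bash
python3 -m inch '[{"x":0.01,"y":-0.002,"z":0,"twist":0,"hand":19},{"x":0.018,"y":0,"z":0,"twist":0,"hand":19},{"x":0.016,"y":0,"z":0,"twist":0,"hand":19},{"x":0.01,"y":0,"z":0,"twist":0,"hand":19},{"x":0,"y":0,"z":0,"twist":0,"hand":19}]' && python3 -m inch '[{"x":0.004,"y":0,"z":0,"twist":0,"hand":19},{"x":0.004,"y":0,"z":0,"twist":0,"hand":19},{"x":0,"y":0,"z":0,"twist":0,"hand":19},{"x":0,"y":0,"z":0,"twist":0,"hand":19},{"x":0,"y":0,"z":0,"twist":0,"hand":19}]'
```

```text
clock: 6.75
eef_pos: [0.5489, 0.0703, 0.0552]
eef_rot: [0.005, 0.754, 0.656, -0.002]
contact_force: [3.2, -14.3, 2.7]
finger_gap: 0.0161
gripper_force: 3.1
clock: 7.38
eef_pos: [0.5489, 0.0703, 0.0552]
eef_rot: [0.007, 0.755, 0.655, -0.004]
contact_force: [1.8, -27.1, 6.1]
finger_gap: 0.0162
gripper_force: 3.1
```

```bash
python3 - <<'E'
from h import *
a=arm.capture("scene")[:,:,::-1];b=arm.capture("side")[:,:,::-1]
A=cv2.resize(a[160:260,335:435],(400,400),interpolation=cv2.INTER_CUBIC);B=cv2.resize(b[225:305,310:390],(400,400),interpolation=cv2.INTER_CUBIC)
cv2.imwrite("pics/ab6.png",np.hstack([A,B]))
E
```

```text
(no output)
```

View pics/ab6.png

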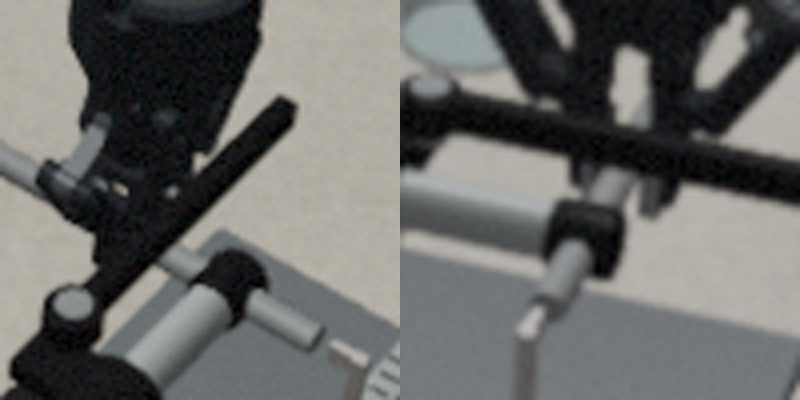

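The lever now lies nearly along the leg, with its tip at (287,105) and the pin at (73,303) in the left view. The bar end is at (318,338) and in line with the tip at (332,348). I'll compute the lever angle.

```bash
python3 - <<'E'
from h import *
np.set_printoptions(precision=4,suppress=True)
f=lambda u,v:(335-.4+u/4,160-.4+v/4)
ex=np.array([np.cos(.138),-np.sin(.138)]);ey=np.array([-ex[1],ex[0]]);O=np.array([.628,.1115])
def loc(p):return (p[:2]-O)@ex,(p[:2]-O)@ey
for k,uv,z in[("tip",(285,103),.101),("pin",(73,300),.103),("barend",(316,338),.07),("mark",(333,350),.07),("boss",(230,287),.07)]:
    p=onz("scene",f(*uv),z);print(k,p,loc(p))
g=lambda u,v:(310-.4+(u-400)/5,225-.4+v/5)
for k,uv in[("barend",(546,303)),("mark",(529,326))]:print(k,loc(onz("side",g(*uv),.07)))
# leverage: dark lever top-edge line, both sides, from raw image
print(loc(arm.state()["eef_pos"]),arm.state()["contact_force"])
E
```

```text
tip [0.4685 0.1024 0.101 ] (np.float64(-0.15675694647284696), np.float64(-0.030993189409095342))
pin [0.619  0.0777 0.103 ] (np.float64(-0.0042354558031906025), np.float64(-0.03469627890426428))
barend [0.5587 0.1626 0.07  ] (np.float64(-0.07568407849441365), np.float64(0.04103787168024215))
mark [0.561  0.1713 0.07  ] (np.float64(-0.07456671196972392), np.float64(0.05005657025991638))
boss [0.5515 0.1194 0.07  ] (np.float64(-0.07685527400911782), np.float64(-0.0026921007317887327))
barend (np.float64(-0.0681143273599288), np.float64(0.041689355941852926))
mark (np.float64(-0.066660976918814), np.float64(0.056505244465646365))
(np.float64(-0.07269191410436707), np.float64(-0.05163053879230929)) [  2.3685 -27.0663   6.3471]
```

The lever is shut (angle about 0) and the bar is within about 1.5 mm of the pointer. I'll relieve the side push a little and grip firmly for the hold.

```bash
python3 -m inch '[{"x":-0.005,"y":0.002,"z":0,"twist":0,"hand":19},{"x":0,"y":0,"z":0,"twist":0,"hand":0},{"x":0,"y":0,"z":0,"twist":0,"hand":0},{"x":0,"y":0,"z":0,"twist":0,"hand":0},{"x":0,"y":0,"z":0,"twist":0,"hand":0}]' && python3 - <<'E'
from h import *
ex=np.array([np.cos(.138),-np.sin(.138)]);ey=np.array([-ex[1],ex[0]]);O=np.array([.628,.1115])
s=arm.state();p=s["eef_pos"][:2]-O;print(p@ex,p@ey)
a=arm.capture("scene").astype(int);b=cv2.imread("pics/a3.png")
# lever tip: extreme dark pixels near expected spot
m=(a.sum(2)<120)[175:200,396:415];v,u=np.nonzero(m);print("dark extent",u.max()+396,v[u==u.max()]+175)
E
```

```text
clock: 8.1
eef_pos: [0.5501, 0.0702, 0.0554]
eef_rot: [0.006, 0.755, 0.656, -0.002]
contact_force: [2.4, -19.0, 5.6]
finger_gap: 0.012
gripper_force: 57.8
-0.07151131096333165 -0.05164242618479314
dark extent 407 [186 187 188 189 190]
```

```bash
python3 -c "
from rig import arm
print(arm.job_done())"
```

```text
the job is handed in; nothing more can be done
None
```

The job is handed in at about 8 s of the 42 s allowed: by my last measurements the crossbar is gripped about 1.5 mm from the pointer with the cam lever shut (about 0 rad) and the glassware untouched; the hand-in returned no verdict.

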